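# Brake on, then show which block goes into the microtome

## Task

A trainee is about to mount the next block. Press the wide brake key on the microtome's control unit fully down with a fingertip and let it up again; then point straight down at the block with the smallest wax on the cold plate, fingertips a finger's breadth above it, and keep still there for two seconds; then point in the same way at the top of the microtome's empty specimen clamp for two seconds, and finish still pointing there. Touch nothing but the brake key, and leave every block lying where it is.

Things in the scene. Friction and masses are not known exactly. Their poses are not given: they have to be found in the camera images.
- brake_key (a joint): brake key: the one wide black key (32 x 56 mm, 10 mm proud) on the microtome's white control unit (130 x 180 mm, deck 38 mm above the bench); the unit's other keys are small and round. Spring key moving straight down: 0 up, 0.005 m fully down; about 1 N starts it, 5.5 N bottoms it; it springs back when let go and the brake stays on
- brake_key_top (a point): centre of the brake key's top face, 48 mm above the bench; x axis along its 32 mm side, y along its 56 mm side, z up. The unit's raised rear (57 mm above the bench; its dial 71 mm) begins 45 mm away towards +x; the nearest small key's centre is 74 mm away towards -y
- key1 (a joint): small round black key (18 mm across, 7 mm proud) of the same unit, which would drive the motor: 0 up, 0.003 m down; not to be pressed
- key2 (a joint): small round black key (18 mm across, 7 mm proud) of the same unit, which would drive the motor: 0 up, 0.003 m down; not to be pressed
- key3 (a joint): small round black key (18 mm across, 7 mm proud) of the same unit, which would drive the motor: 0 up, 0.003 m down; not to be pressed
- key4 (a joint): small round black key (18 mm across, 7 mm proud) of the same unit, which would drive the motor: 0 up, 0.003 m down; not to be pressed
- biopsy_top (a point): centre of the wax top of the block to be mounted: grey plastic cassette (about 40 x 28 x 6 mm) with the smallest wax, a 14 x 14 mm white square 6 mm high (the others' wax nearly covers the cassette); it lies loose, wax up, in one of six places on the cold plate (white box 240 x 260 mm, top 74 mm high), so this point is 86 mm above the bench; z up
- block1_top (a point): centre of the wax top of one of the five other blocks on the cold plate: same cassette, 31 x 26 mm wax, 86 mm above the bench, at least 45 mm between block centres
- block2_top (a point): centre of the wax top of one of the five other blocks on the cold plate: same cassette, 31 x 26 mm wax, 86 mm above the bench, at least 45 mm between block centres
- block3_top (a point): centre of the wax top of one of the five other blocks on the cold plate: same cassette, 31 x 26 mm wax, 86 mm above the bench, at least 45 mm between block centres
- block4_top (a point): centre of the wax top of one of the five other blocks on the cold plate: same cassette, 31 x 26 mm wax, 86 mm above the bench, at least 45 mm between block centres
- block5_top (a point): centre of the wax top of one of the five other blocks on the cold plate: same cassette, 31 x 26 mm wax, 86 mm above the bench, at least 45 mm between block centres
- clamp_top (a point): centre of the flat top (62 x 30 mm) of the empty steel specimen clamp, 192.5 mm above the bench, which stands out from the front of the microtome's white housing above the knife holder with its red guard. z up; x points back to the housing, 63 mm behind, 285 mm high; the round head between them is no higher than the clamp. Small black lever at +y, top 194 mm. In front (-x) all is below 130 mm
There are look-alikes about, which are no part of the job. Leave any blue or green look-alike of the part that bears biopsy_top alone.

How it is judged:
On the way, in this order (a step that is already met when the one before it is completed fails the run):
1. the brake key is pressed fully down (value of joint brake_key above 0.004 m), for 0.05 s.
2. the brake key is up again, and the hand points for 1.5 s from just above at the block with the smallest wax (horizontal distance between the grasp point and biopsy_top below 0.02 m and z of the grasp point in the frame of biopsy_top between 0.005 and 0.07 m and value of joint brake_key below 0.001 m), for 1.5 s.
3. the hand points for 1.5 s from just above at the top of the empty specimen clamp (horizontal distance between the grasp point and clamp_top below 0.025 m and z of the grasp point in the frame of clamp_top between 0.005 and 0.07 m), for 1.5 s.
At the end, for the whole second after the job is handed in: The hand still points at the clamp: point between the pads within 25 mm sideways of the middle of the clamp's top (20 mm for the block earlier) and at most 70 mm above it, tips about 50 mm; nothing touched; brake key up; every block within 6 mm of where it lay (all of step 3 and value of joint brake_key below 0.001 m and distance of each of biopsy_top, block1_top, block2_top, block3_top, block4_top, block5_top from where it was at the start of the episode below 0.006 m).
It fails at once if one of the small round keys is pressed (value of joint any of key1, key2, key3, key4 above 0.0015 m).
It fails at once if a block is moved, lifted or carried (more than 6 mm) (not (distance of each of biopsy_top, block1_top, block2_top, block3_top, block4_top, block5_top from where it was at the start of the episode below 0.006 m)).
It fails at once if the fingers touch anything but the brake key (contact force between the fingers and anything else above 1 N and contact force between the fingers and brake_key below 0.2 N).
It fails at once if the arm touches something (contact force between the arm and anything else above 1 N).
It also fails if it takes over 54 s, if anything falls off the work surface, if the arm or the gripper's body presses on something with over 40 N, if the wrist force passes 120 N, or if a joint passes its speed limit or range.

## Robot

A 7-joint arm with a two-finger parallel gripper is mounted at the origin on the work surface. World frame = base frame: x ahead of the robot, y to its left, z up, the work surface at z = 0. Lengths are in m, angles in rad, forces in N, time in s.
With the tool pointing down it reaches from about 0.4 to 0.925 m from the base axis. Payload 4.1 kg.
Tool frame: the origin (TCP) lies on the centre line of the jaws, within the pads' length; the fingertips stand env.finger_overhang ahead of it and the grasp point (between the pads) lies 2 mm behind it (env.finger_overhang is the distance from the TCP to the fingertips, in m); z points along the fingers, y is the line along which they close (so a half turn about z gives the same grasp; the last joint's range is limited). The gripper opens to 85 mm and grips with 20 to 120 N. Pads are 22 mm wide; open, the fingers measure 114 mm over their backs; the gripper's body (76 mm by 85 mm) begins 54 mm behind the grasp point. The pads swing forward as they close: fully open they stand 13 mm farther back than shut.
Start: joints at [1.112, 0.398, 0.045, 1.537, -0.019, 1.207, -0.051], TCP at [0.229, -0.608, 0.248] pointing down, gripper open.
Joint ranges: [-2.82, 2.82], [-0.49, 2.23], [-1.37, 1.46], [0, 2.46], [-1.36, 4.5], [0.23, 2], [-2.94, 2.94]. Speed limits (rad/s): [2.57, 2.57, 3.14, 3.14, 3.14, 3.14, 3.14].

## Interface

Orientations are given as a unit quaternion [x, y, z, w].
In Python, from bench import env, grab_frame gives the robot as it stands.
- The arm moves only by the tool apply_moves, never from a script. Its argument "motion" is a list that holds one entry, the list of rows, each a list of 7 numbers: the closure, from -1 (fully open) to 1 (shut), then the shift along the tool's x, y, z in cm, then the turn, a rotation vector about the tool's x, y, z in rad. In form: [[[grip, x, y, z, ax, ay, az], ...]]. A call has 1 to 8 rows; each row shifts and turns the commanded pose from where the row before left it, along the tool's axes as they then stand; what a row does not reach is not made up. A row lasts 1/10 s, in which the tool goes at most 50 mm and 8.59 degrees, less where a joint would pass 70% of its speed; a pose out of reach is approached as far as the arm can. A call with a gripper value outside its range is refused whole. The fingers move at their own pace and stop on an object; "squeeze" is the grip in N (left out, the last holds). Time passes only in rows, so rows that do not move let the fingers close. It gives the time, the measured TCP pose, the force, the opening and the grip force at its end, in the units of the state.
- env.get_obs(): the state, without advancing time (a new reading comes with each control period).
- grab_frame(name): name is "scene" or "top" or "wrist"; returns a dict with "img" (420x560x3 uint8, red, green, blue), "fx", "fy", "cx", "cy" (pixels), "rvec" (rotation vector, rad) and "tvec" (3), from world to camera coordinates, as OpenCV has them. Camera axes: x right, y down, z forward; pixel columns grow to the right and rows downward; lengths in m; the calibration is good to about 2 mm. The wrist camera is an equidistant fisheye: a pixel r from the principal point sees the ray r / f radians off the axis. A picture is of the moment at which its call begins. There is no depth.
- env.close_job(): hands the job in; it is judged then, once.
The state is a dict: "time_s": time; "qpos": joint angles; "dq": joint speeds; "tau": joint torques, N m; "position": TCP position; "tcp_rot": TCP orientation; "ft_force": force on the tool from outside, world axes, zero at the start; "moment": the same for the moment, N m; "gripper_width": finger opening in m; "grasp_force": force on a finger pad.
Only numpy, scipy, OpenCV 4.12 (cv2) and the standard library are available. Lean on these libraries where they do the work, as an engineer would, in place of code of your own. Each camera call takes 0.05 s, during which the arm holds its last target. There are 200 camera calls.

## Working session

There is one attempt and no reset: what is moved stays moved. The work goes in short steps, Python scripts to look and compute and a tool call to move; the robot and the scene stay as the last step left them, time stands still between calls to the robot, and variables do not carry over. Pictures are saved under pics/ and viewed, at most 10 in all, crops included, and the job is handed in when it is done.

Besides the shell and the picture viewer there is one more tool, called after ">>>" in YAML: its name, and indented under it one key for each argument. apply_moves: Moves the arm, as the interface text tells. Its arguments: {"type":"object","properties":{"motion":{"type":"array"},"squeeze":{"type":"number"}},"required":["motion"]}

```bash
mkdir -p pics; python3 - <<'E'
from bench import env, grab_frame
import cv2,numpy as np,pickle
fs={n:grab_frame(n) for n in("scene","top")}
pickle.dump(fs,open("f.pkl","wb"))
for n,f in fs.items():
    cv2.imwrite(f"pics/{n}0.png",f["img"][:,:,::-1])
    R=cv2.Rodrigues(np.array(f["rvec"]))[0]; print(n,f["fx"],f["cx"],f["cy"],-R.T@np.array(f["tvec"]).ravel())
o=env.get_obs();print(o["position"],o["tcp_rot"],o["time_s"],env.finger_overhang,o["gripper_width"])
E
```

```text
scene 427.7168813692389 280.91496445266847 210.73727005217162 [0.95588809 0.55272638 0.66241299]
top 436.5650704443376 284.4214816974994 211.83487146896803 [0.42873627 0.0275588  1.041386  ]
[ 0.22867717 -0.60786672  0.247342  ] [ 9.83855001e-01  1.78965183e-01 -2.19927426e-04 -8.67011384e-04] 0.1 0.017 0.0856431916080445
```

View pics/scene0.png

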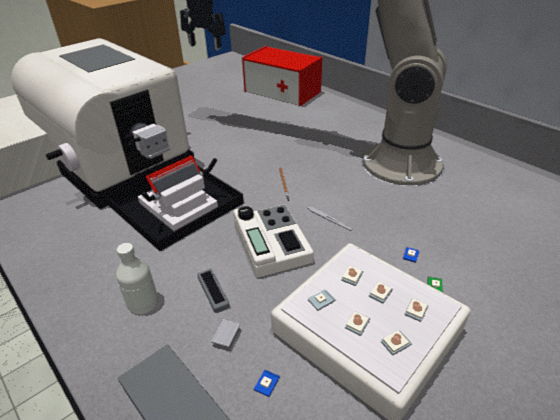

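View pics/top0.png

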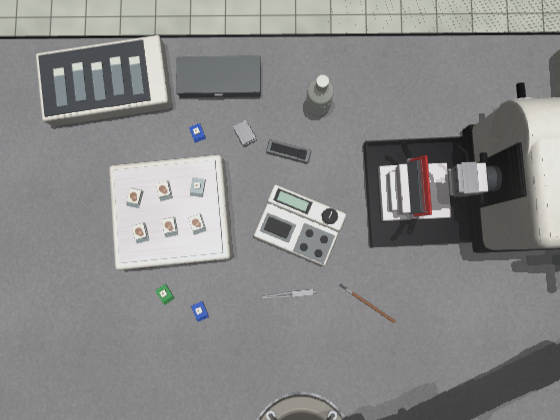

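The scene view shows the unit at about (275,240), the plate at (370,320) and the clamp at (152,140). In the top view they are at (300,225), (170,212) and (470,178).

Candidates for the block are the six on the plate, in top-view pixels: (134,197), (163,189), (197,186), (140,231), (169,226) and (196,223). There are also blue and green look-alikes off the plate at (197,132), (165,294) and (200,311). The one at (197,186) fits, because it is grey with a small white square of wax. I'll confirm it in enlarged crops.

```bash
python3 - <<'E'
import cv2,numpy as np,pickle
fs=pickle.load(open("f.pkl","rb"))
c=lambda n,u,v,w,h,s:cv2.resize(fs[n]["img"][v:v+h,u:u+w,::-1],None,fx=s,fy=s,interpolation=cv2.INTER_CUBIC)
a=np.hstack([c("top",120,160,100,75,4),c("top",255,180,100,75,4)])
b=np.hstack([c("top",420,140,100,75,4),c("scene",110,100,100,75,4)])
cv2.imwrite("pics/crop1.png",np.vstack([a,b]))
E
```

```text
(no output)
```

View pics/crop1.png

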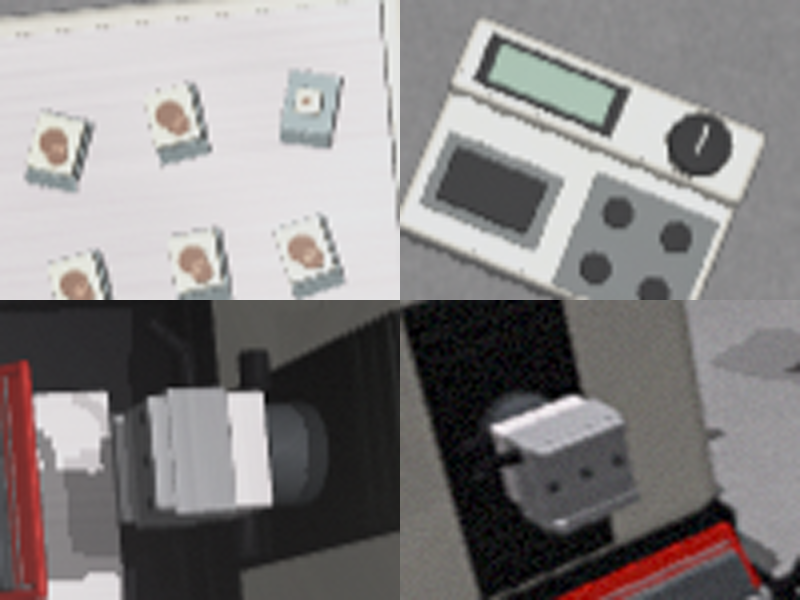

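The crops confirm the block at (197.2,185.2): grey cassette, small white wax. The brake key's centre is at about (278.2,227.8). It isn't clear which stripe is the clamp's flat top, so I'll check that against both views.

```bash
cat > h.py <<'E'
import cv2,numpy as np,pickle
def P(f,uv,z):
    K=np.array([[f["fx"],0,f["cx"]],[0,f["fy"],f["cy"]],[0,0,1.]])
    R=cv2.Rodrigues(np.array(f["rvec"]))[0]; c=-R.T@np.array(f["tvec"]).ravel()
    d=R.T@np.linalg.solve(K,np.array([*uv,1.])); return c+d*(z-c[2])/d[2]
def J(f,p):
    K=np.array([[f["fx"],0,f["cx"]],[0,f["fy"],f["cy"]],[0,0,1.]])
    return cv2.projectPoints(np.array(p,float).reshape(-1,3),np.array(f["rvec"]),np.array(f["tvec"]),K,None)[0].reshape(-1,2)
E
python3 - <<'E'
from h import *
np.set_printoptions(precision=4,suppress=True)
fs=pickle.load(open("f.pkl","rb"));t,s=fs["top"],fs["scene"]
print("bio",P(t,(197.1,185.1),.086),P(s,(321,298),.086))
print("key",P(t,(278.2,227.8),.048),P(s,(290,240.5),.048))
k=[P(t,(255+(a-400)/4,180+b/4),.048) for a,b in((455,148),(550,183),(530,235),(436,200))]
print(np.array(k))
print("raised-rear dir",P(t,(255+160/4,180+85/4),.057))
for x in(152,168,232,271):
  for y in(390,508):
    p=P(t,(420+x/4,140+(y-300)/4),.1925); q=J(s,p)[0]; print(x,y,p,(q-[110,100])*4+[400,300])
# scene top-face corners in crop
for a,b in((493,427),(575,397),(622,412),(540,452)):
    print("sc",P(s,(110+(a-400)/4,100+(b-300)/4),.1925))
E
```

```text
bio [0.5852 0.23   0.086 ] [0.5871 0.2345 0.086 ]
key [0.4921 0.0512 0.048 ] [0.4972 0.0607 0.048 ]
[[0.5169 0.0728 0.048 ]
 [0.4967 0.0186 0.048 ]
 [0.4671 0.0301 0.048 ]
 [0.4872 0.0836 0.048 ]]
raised-rear dir [0.5518 0.0127 0.057 ]
152 390 [ 0.6102 -0.3066  0.1925] [533.6159 449.8744]
152 508 [ 0.5516 -0.304   0.1925] [626.2318 417.5262]
168 390 [ 0.6102 -0.3144  0.1925] [527.0658 445.0552]
168 508 [ 0.5515 -0.3118  0.1925] [619.4826 413.027 ]
232 390 [ 0.61   -0.3458  0.1925] [501.4837 426.2334]
232 508 [ 0.5514 -0.343   0.1925] [593.1009 395.4402]
271 390 [ 0.6099 -0.3649  0.1925] [486.3629 415.1085]
271 508 [ 0.5513 -0.362   0.1925] [577.491  385.0341]
sc [ 0.614  -0.3484  0.1925]
sc [ 0.5603 -0.3488  0.1925]
sc [ 0.5498 -0.3119  0.1925]
sc [ 0.6088 -0.3017  0.1925]
```

The sizes fit:

| Target | Measured size (mm) | Centre (x, y) |
|---|---|---|
| Key | 58x32 | (0.492, 0.051) |
| Clamp's grey face | 59x31 | (0.581, -0.329) |
| Biopsy block | – | (0.585, 0.230) |

Next I shut the gripper, rise above everything and travel to the key.

>>> apply_moves:
  motion:
    - [[1, 0, 0, -4.5, 0, 0, 0], [1, 0, 0, -4.5, 0, 0, 0], [1, 2.66, -2.9, 0, 0, 0, 0], [1, 2.66, -2.9, 0, 0, 0, 0], [1, 2.66, -2.9, 0, 0, 0, 0], [1, 2.66, -2.9, 0, 0, 0, 0], [1, 2.66, -2.9, 0, 0, 0, 0], [1, 2.66, -2.9, 0, 0, 0, 0]]
  squeeze: 20

```text
time_s: 0.9
position: [0.3172, -0.3875, 0.3379]
tcp_rot: [0.984, 0.179, -0.0, -0.0]
ft_force: [0.4, -0.4, -0.0]
gripper_width: -0.0001
grasp_force: 0.0
```

>>> apply_moves:
  motion:
    - [[1, 2.66, -2.9, 0, 0, 0, 0], [1, 2.66, -2.9, 0, 0, 0, 0], [1, 2.66, -2.9, 0, 0, 0, 0], [1, 2.66, -2.9, 0, 0, 0, 0], [1, 2.66, -2.9, 0, 0, 0, 0], [1, 2.66, -2.9, 0, 0, 0, 0], [1, 2.66, -2.9, 0, 0, 0, 0], [1, 2.66, -2.9, 0, 0, 0, 0]]

```text
time_s: 1.7
position: [0.4345, -0.0957, 0.3381]
tcp_rot: [0.984, 0.179, -0.0, 0.0]
ft_force: [0.7, -0.6, -0.4]
gripper_width: -0.0003
grasp_force: 0.0
```

>>> apply_moves:
  motion:
    - [[1, 2.66, -2.9, 0, 0, 0, 0], [1, 0, 0, 0, 0, 0, 0.143], [1, 0, 0, 0, 0, 0, 0.143], [1, 0, 0, 0, 0, 0, 0.143], [1, 0, 0, 0, 0, 0, 0.143], [1, 0, 0, 0, 0, 0, 0.143], [1, 0, 0, 0, 0, 0, 0], [1, 0, 0, 0, 0, 0, 0]]

```text
time_s: 2.5
position: [0.4489, -0.0607, 0.338]
tcp_rot: [0.985, -0.175, -0.0, 0.0]
ft_force: [0.3, -0.1, 0.6]
gripper_width: -0.0001
grasp_force: 0.0
```

>>> apply_moves:
  motion:
    - [[1, 0.06, -4, 0, 0, 0, 0], [1, 0.06, -4, 0, 0, 0, 0], [1, 0.06, -4, 0, 0, 0, 0], [1, 0, 0, 5, 0, 0, 0], [1, 0, 0, 5, 0, 0, 0], [1, 0, 0, 5, 0, 0, 0], [1, 0, 0, 5, 0, 0, 0], [1, 0, 0, 0, 0, 0, 0]]

```text
time_s: 3.3
position: [0.487, 0.0501, 0.1324]
tcp_rot: [0.984, -0.175, -0.007, 0.002]
ft_force: [-1.6, 0.7, 0.7]
gripper_width: 0.0001
grasp_force: 0.0
```

```bash
python3 - <<'E'
from bench import env, grab_frame
import cv2,numpy as np
o=env.get_obs();print(o["position"],o["tcp_rot"])
w=grab_frame("wrist")["img"][:,:,::-1]; s=grab_frame("scene")["img"][160:300,200:340,::-1]
a=cv2.resize(w,(400,300)); b=cv2.resize(s,(400,400),interpolation=cv2.INTER_CUBIC)
cv2.imwrite("pics/k1.png",np.hstack([np.vstack([a,np.zeros((100,400,3),np.uint8)]),b]))
E
```

```text
[0.48697147 0.05005243 0.13242358] [ 0.98448119 -0.17534366 -0.00697485  0.00165494]
```

View pics/k1.png

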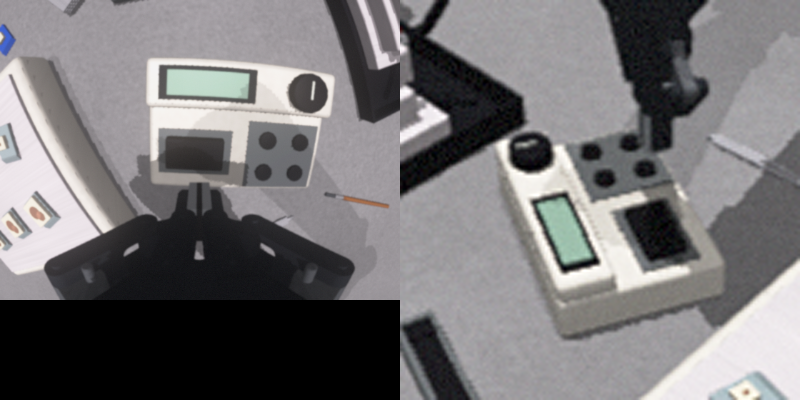

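The wrist view shows the fingertip column at (198,200), aligned with the key at (195,153). The tip stands clear of the small keys. I descend to just above the key.

>>> apply_moves:
  motion:
    - [[1, 0, 0, 0, 0, 0, 0], [1, 0, 0, 0, 0, 0, 0], [1, 0, 0, 3, 0, 0, 0], [1, 0, 0, 3, 0, 0, 0], [1, 0, 0, 0, 0, 0, 0], [1, 0, 0, 0, 0, 0, 0], [1, 0, 0, 0, 0, 0, 0]]

```text
time_s: 4.1
position: [0.4943, 0.0514, 0.0804]
tcp_rot: [0.984, -0.177, 0.002, -0.0]
ft_force: [0.1, 0.0, -0.7]
gripper_width: 0.0
grasp_force: 0.0
```

>>> apply_moves:
  motion:
    - [[1, -0.1, 0, 0.6, 0, 0, 0], [1, 0, 0, 0.6, 0, 0, 0], [1, 0, 0, 0.3, 0, 0, 0], [1, 0, 0, 0.3, 0, 0, 0], [1, 0, 0, 0.2, 0, 0, 0], [1, 0, 0, 0, 0, 0, 0], [1, 0, 0, 0, 0, 0, 0]]

```text
time_s: 4.8
position: [0.4918, 0.0514, 0.0598]
tcp_rot: [0.984, -0.177, -0.0, 0.001]
ft_force: [-4.2, -1.2, 16.2]
gripper_width: 0.0003
grasp_force: 8.3
```

The key bottomed: 16 N with the tip 5 mm below the key's top. I lift off and go over the block.

>>> apply_moves:
  motion:
    - [[1, 0, 0, -2, 0, 0, 0], [1, 0, 0, -4.5, 0, 0, 0], [1, 0, 0, -4.5, 0, 0, 0], [1, 0.51, -4, 0, 0, 0, 0], [1, 0.51, -4, 0, 0, 0, 0], [1, 0.51, -4, 0, 0, 0, 0], [1, 0.51, -4, 0, 0, 0, 0], [1, 0.51, -4, 0, 0, 0, 0]]

```text
time_s: 5.6
position: [0.5856, 0.2313, 0.1677]
tcp_rot: [0.984, -0.177, -0.0, 0.0]
ft_force: [0.5, -0.2, -0.0]
gripper_width: -0.0004
grasp_force: 0.0
```

>>> apply_moves:
  motion:
    - [[1, 0, 0, 0, 0, 0, 0], [1, 0, 0, 0, 0, 0, 0], [1, 0, 0, 0, 0, 0, 0]]

```text
time_s: 5.9
position: [0.5847, 0.2287, 0.1676]
tcp_rot: [0.984, -0.177, -0.0, 0.001]
ft_force: [0.4, 0.2, -0.1]
gripper_width: 0.0001
grasp_force: 0.0
```

```bash
python3 - <<'E'
from bench import env, grab_frame
import cv2,numpy as np
o=env.get_obs();print(o["position"])
w=grab_frame("wrist")["img"][:,:,::-1]; s=grab_frame("scene")["img"][220:360,270:410,::-1]
a=cv2.resize(w,(400,300)); b=cv2.resize(s,(400,400),interpolation=cv2.INTER_CUBIC)
cv2.imwrite("pics/b1.png",np.hstack([np.vstack([a,np.zeros((100,400,3),np.uint8)]),b]))
E
```

```text
[0.58471535 0.22865656 0.16758295]
```

View pics/b1.png

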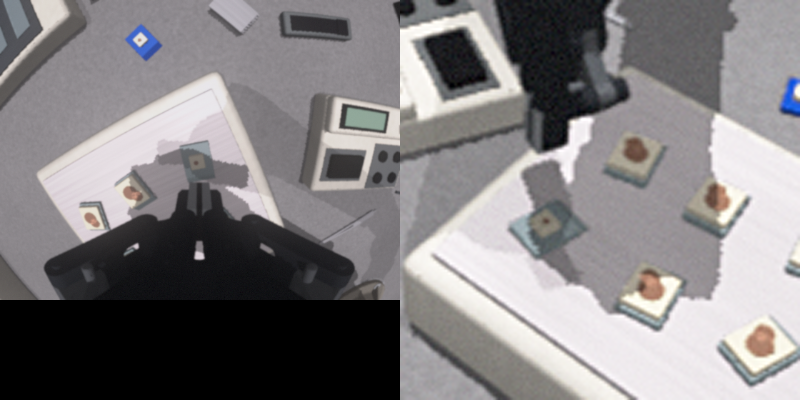

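Wrist view: the tip at (200,190) is over the small-wax block at (196,160). The scene view shows the same. I lower to about 2 cm above the wax and hold.

>>> apply_moves:
  motion:
    - [[1, 0, 0, 2.2, 0, 0, 0], [1, 0, 0, 2.2, 0, 0, 0], [1, 0, 0, 0, 0, 0, 0], [1, 0, 0, 0, 0, 0, 0], [1, 0, 0, 0, 0, 0, 0], [1, 0, 0, 0, 0, 0, 0], [1, 0, 0, 0, 0, 0, 0], [1, 0, 0, 0, 0, 0, 0]]

```text
time_s: 6.8
position: [0.5853, 0.2302, 0.1248]
tcp_rot: [0.984, -0.177, 0.0, -0.0]
ft_force: [-0.4, 0.3, 0.4]
gripper_width: -0.0002
grasp_force: 0.0
```

>>> apply_moves:
  motion:
    - [[1, 0, 0, 0, 0, 0, 0], [1, 0, 0, 0, 0, 0, 0], [1, 0, 0, 0, 0, 0, 0], [1, 0, 0, 0, 0, 0, 0], [1, 0, 0, 0, 0, 0, 0], [1, 0, 0, 0, 0, 0, 0], [1, 0, 0, 0, 0, 0, 0], [1, 0, 0, 0, 0, 0, 0]]

```text
time_s: 7.6
position: [0.5851, 0.2301, 0.1243]
tcp_rot: [0.984, -0.177, 0.0, 0.0]
ft_force: [-0.1, 0.1, -0.3]
gripper_width: -0.0004
grasp_force: 0.0
```

>>> apply_moves:
  motion:
    - [[1, 0, 0, 0, 0, 0, 0], [1, 0, 0, 0, 0, 0, 0], [1, 0, 0, 0, 0, 0, 0], [1, 0, 0, 0, 0, 0, 0], [1, 0, 0, 0, 0, 0, 0], [1, 0, 0, 0, 0, 0, 0], [1, 0, 0, 0, 0, 0, 0], [1, 0, 0, 0, 0, 0, 0]]

```text
time_s: 8.4
position: [0.5851, 0.2301, 0.1243]
tcp_rot: [0.984, -0.177, 0.0, 0.0]
ft_force: [0.7, -0.1, 0.4]
gripper_width: 0.0001
grasp_force: 0.0
```

Held over 2 s. I rise and turn so the gripper's narrow side and camera face away from the housing, with tool x along world +y.

>>> apply_moves:
  motion:
    - [[1, 0, 0, -4.5, 0, 0, 0], [1, 0, 0, -4.5, 0, 0, 0], [1, 0, 0, -4.5, 0, 0, 0], [1, 0, 0, -4.5, 0, 0, 0], [1, 0, 0, 0, 0, 0, -0.14], [1, 0, 0, 0, 0, 0, -0.14], [1, 0, 0, 0, 0, 0, -0.14], [1, 0, 0, 0, 0, 0, -0.14]]

```text
time_s: 9.2
position: [0.585, 0.2301, 0.3044]
tcp_rot: [0.994, 0.105, 0.0, 0.0]
ft_force: [-0.5, 0.5, -0.1]
gripper_width: -0.0004
grasp_force: 0.0
```

>>> apply_moves:
  motion:
    - [[1, 0, 0, 0, 0, 0, -0.14], [1, 0, 0, 0, 0, 0, -0.14], [1, 0, 0, 0, 0, 0, -0.14], [1, 0, 0, 0, 0, 0, -0.14], [1, 0, 0, 0, 0, 0, -0.14], [1, 0, 0, 0, 0, 0, -0.14], [1, 0, 0, 0, 0, 0, -0.14], [1, 0, 0, 0, 0, 0, -0.14]]

```text
time_s: 10.0
position: [0.585, 0.23, 0.3043]
tcp_rot: [0.787, 0.617, -0.0, 0.0]
ft_force: [0.3, -0.0, 0.8]
gripper_width: -0.0002
grasp_force: 0.0
```

>>> apply_moves:
  motion:
    - [[1, 0, 0, 0, 0, 0, -0.14], [1, 0, 0, 0, 0, 0, -0.1], [1, 0, 0, 0, 0, 0, 0], [1, 0, 0, 0, 0, 0, 0]]

```text
time_s: 10.4
position: [0.5851, 0.23, 0.3042]
tcp_rot: [0.71, 0.704, -0.0, -0.0]
ft_force: [0.4, -0.2, -0.2]
gripper_width: 0.0001
grasp_force: 0.0
```

>>> apply_moves:
  motion:
    - [[1, -4, 0, 0, 0, 0, 0], [1, -4, 0, 0, 0, 0, 0], [1, -4, 0, 0, 0, 0, 0], [1, -4, 0, 0, 0, 0, 0], [1, -4, 0, 0, 0, 0, 0], [1, -4, 0, 0, 0, 0, 0], [1, -4, 0, 0, 0, 0, 0], [1, -4, 0, 0, 0, 0, 0]]

```text
time_s: 11.2
position: [0.5829, -0.0915, 0.3046]
tcp_rot: [0.71, 0.704, -0.0, 0.0]
ft_force: [1.5, -0.1, 0.7]
gripper_width: -0.0
grasp_force: 0.0
```

>>> apply_moves:
  motion:
    - [[1, -4, 0, 0, 0, 0, 0], [1, -4, 0, 0, 0, 0, 0], [1, -4, 0, 0, 0, 0, 0], [1, -4, 0, 0, 0, 0, 0], [1, 0, 0, 0, 0, 0, 0], [1, 0, 0, 0, 0, 0, 0], [1, 0, 0, 0, 0, 0, 0]]

```text
time_s: 11.9
position: [0.5825, -0.2481, 0.3046]
tcp_rot: [0.709, 0.705, 0.0, -0.0]
ft_force: [-0.0, 0.2, 0.6]
gripper_width: 0.0001
grasp_force: 0.0
```

```bash
python3 - <<'E'
from bench import env, grab_frame
from h import *
o=env.get_obs();print(o["position"],o["tcp_rot"])
g=lambda n,u,v:cv2.resize(grab_frame(n)["img"][v:v+100,u:u+100,::-1],(400,400),interpolation=cv2.INTER_CUBIC)
cv2.imwrite("pics/c1.png",np.hstack([g("top",410,130),g("scene",110,70)]))
E
```

```text
[ 0.58250143 -0.24810112  0.30457788] [ 7.08713763e-01  7.05496057e-01  3.35260513e-04 -5.78334228e-05]
```

View pics/c1.png

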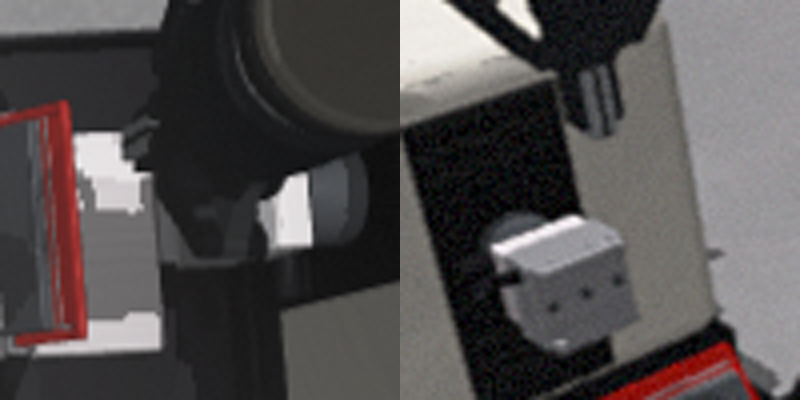

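I still need to settle the clamp's depth, so I triangulate its edges from the two views.

```bash
python3 - <<'E'
from h import *
np.set_printoptions(precision=4,suppress=True)
fs=pickle.load(open("f.pkl","rb"));t,s=fs["top"],fs["scene"]
def M(f):
    K=np.array([[f["fx"],0,f["cx"]],[0,f["fy"],f["cy"]],[0,0,1.]])
    return K@np.c_[cv2.Rodrigues(np.array(f["rvec"]))[0],np.array(f["tvec"]).ravel()]
def tri(a,b):
    a=np.array([420+a[0]/4,140+(a[1]-300)/4]);b=np.array([110+(b[0]-400)/4,100+(b[1]-300)/4])
    X=cv2.triangulatePoints(M(t),M(s),a.reshape(2,1),b.reshape(2,1)).ravel();X=X[:3]/X[3]
    return X,J(t,X)[0]-a,J(s,X)[0]-b
for n,a,b in(("back far",(267,392),(493,427)),("back near",(272,508),(578,395)),("ridge far",(232,388),(512,434)),("ridge near",(232,510),(592,399)),("front far",(168,388),(540,455)),("front near",(165,510),(624,420))): print(n,*tri(a,b))
cv2.imwrite("pics/c2.png",np.hstack([cv2.resize(fs["top"]["img"][150:205,445:505,::-1],None,fx=6.6,fy=6.6),cv2.resize(fs["scene"]["img"][115:170,125:180,::-1],None,fx=6.6,fy=6.6)]))
E
```

```text
back far [ 0.6091 -0.3656  0.1845] [-0.4417  0.7283] [-0.7161 -0.1579]
back near [ 0.5517 -0.3654  0.1849] [-0.2324  0.3616] [-0.3509 -0.0685]
ridge far [ 0.6087 -0.3457  0.1879] [-1.0183  1.6433] [-1.648  -0.3637]
ridge near [ 0.5513 -0.3446  0.1894] [ 0.1476 -0.2279] [0.2237 0.0418]
front far [ 0.6086 -0.3142  0.1866] [-1.2293  1.9306] [-1.9967 -0.4262]
front near [ 0.5505 -0.3117  0.1878] [-0.2366  0.3543] [-0.3596 -0.0649]
```

View pics/c2.png

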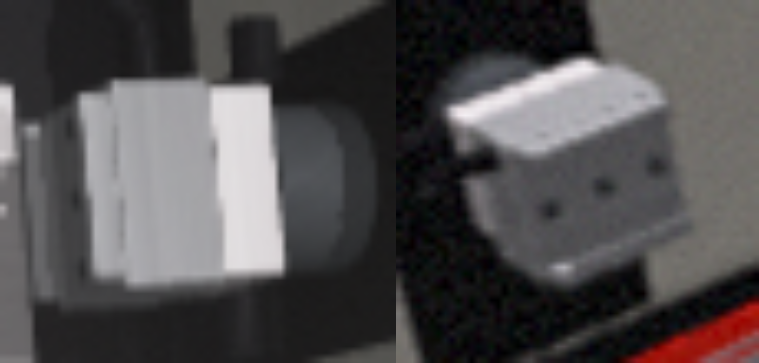

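The 62x31 mm plate spans y from -0.313 to -0.345. The brighter strip behind it is about 20 mm deep and slightly lower. I aim at (0.581, -0.333), which is well within 25 mm either way.

>>> apply_moves:
  motion:
    - [[1, -3, 0, 0, 0, 0, 0], [1, -3, 0, 0, 0, 0, 0], [1, -2.5, 0, 0, 0, 0, 0], [1, 0, 0, 0, 0, 0, 0], [1, 0, -0.1, 3.5, 0, 0, 0], [1, 0, 0, 3.3, 0, 0, 0], [1, 0, 0, 0, 0, 0, 0], [1, 0, 0, 0, 0, 0, 0]]

```text
time_s: 12.8
position: [0.5812, -0.3334, 0.2369]
tcp_rot: [0.709, 0.706, 0.0, -0.0]
ft_force: [-0.0, -0.4, 0.6]
gripper_width: -0.0002
grasp_force: 0.0
```

```bash
python3 - <<'E'
from bench import env, grab_frame
from h import *
o=env.get_obs();print(o["position"],o["ft_force"])
g=lambda n,u,v:cv2.resize(grab_frame(n)["img"][v:v+100,u:u+100,::-1],(400,400),interpolation=cv2.INTER_CUBIC)
w=cv2.resize(grab_frame("wrist")["img"][:,:,::-1],(400,300))
cv2.imwrite("pics/c3.png",np.hstack([np.vstack([w,np.zeros((100,400,3),np.uint8)]),g("scene",110,70)]))
E
```

```text
[ 0.58115752 -0.33343558  0.23694255] [-0.00245682 -0.40740304  0.58484637]
```

View pics/c3.png

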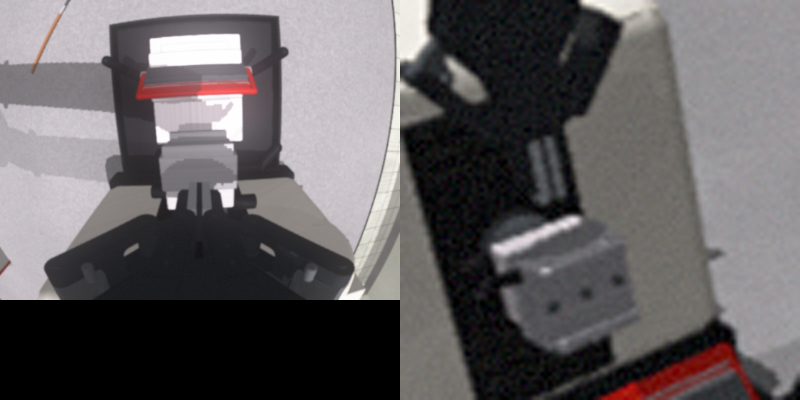

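Scene view: the tip at (548,205) stands just above the clamp's top at (560,240), and nothing is touched. I hold here.

>>> apply_moves:
  motion:
    - [[1, 0, 0, 0, 0, 0, 0], [1, 0, 0, 0, 0, 0, 0], [1, 0, 0, 0, 0, 0, 0], [1, 0, 0, 0, 0, 0, 0], [1, 0, 0, 0, 0, 0, 0], [1, 0, 0, 0, 0, 0, 0], [1, 0, 0, 0, 0, 0, 0], [1, 0, 0, 0, 0, 0, 0]]

```text
time_s: 13.7
position: [0.5807, -0.3348, 0.2363]
tcp_rot: [0.709, 0.705, -0.0, 0.0]
ft_force: [-0.0, 0.5, 0.1]
gripper_width: -0.0002
grasp_force: 0.0
```

>>> apply_moves:
  motion:
    - [[1, 0, 0, 0, 0, 0, 0], [1, 0, 0, 0, 0, 0, 0], [1, 0, 0, 0, 0, 0, 0], [1, 0, 0, 0, 0, 0, 0], [1, 0, 0, 0, 0, 0, 0], [1, 0, 0, 0, 0, 0, 0], [1, 0, 0, 0, 0, 0, 0], [1, 0, 0, 0, 0, 0, 0]]

```text
time_s: 14.5
position: [0.5807, -0.3348, 0.2363]
tcp_rot: [0.709, 0.705, -0.0, 0.0]
ft_force: [0.0, -0.5, -0.3]
gripper_width: 0.0002
grasp_force: 0.0
```

>>> apply_moves:
  motion:
    - [[1, 0, 0, 0, 0, 0, 0], [1, 0, 0, 0, 0, 0, 0], [1, 0, 0, 0, 0, 0, 0], [1, 0, 0, 0, 0, 0, 0], [1, 0, 0, 0, 0, 0, 0], [1, 0, 0, 0, 0, 0, 0], [1, 0, 0, 0, 0, 0, 0], [1, 0, 0, 0, 0, 0, 0]]

```text
time_s: 15.3
position: [0.5807, -0.3349, 0.2363]
tcp_rot: [0.709, 0.705, -0.0, 0.0]
ft_force: [-0.3, -0.4, 0.3]
gripper_width: -0.0004
grasp_force: 0.0
```

```bash
python3 -c "
from bench import env
o=env.get_obs();print(o['position'],o['ft_force'],o['time_s']);print(env.close_job())"
```

```text
[ 0.58072567 -0.33485657  0.2363252 ] [-0.3002727  -0.39566134  0.29215189] 15.3
the job is handed in; nothing more can be done
None
```

I pressed the brake key fully down and released it, held over the smallest-wax block and then the empty clamp for about 2 s each, and handed the job in at 15.3 s still pointing at the clamp; no verdict came back.

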